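# Free the forming ball and load the doming die

## Task

Rock the upside-down bottle from side to side until the steel ball caught in its neck drops into the catch pan, and leave the bottle standing straight again. Lay every brass blank that is there flat in the die cavity of its own shape and size and put the ball in the small round seat of the die block. Then, once all is loaded, wind the height dial back to its stop and bring it up to the brass set mark from that side, without going past it; leave the mark, the mallet, the jar and the cork block where they are.

Things in the scene. Friction and masses are not known exactly. Their poses are not given: they have to be found in the camera images.
- bottle (a joint): tilt of a flat clear-glass bottle hung mouth down in a wooden stand, rad; 0 = straight, positive = its upper end (the bottle's base) leans towards +y of point pivot; range -0.65 to 0.65; it stays where it is left, and about 2 N sideways at the top moves it
- pivot (a point): fixed point of the stand, on the bottle's tilt axis, 135 mm above the bench. x: along the tilt axis, away from the wooden post (which stands 45 to 65 mm behind, at -x, up to 20 mm above the pivot); y: the sideways direction in which the bottle rocks; z up
- bottle_base (a point): centre of the bottle's upturned base, 124 mm from the pivot; moves with the bottle: z from the pivot out through the base, x along the tilt axis. The body is 44 mm thick (x), 90 mm wide (y) and reaches from 78 mm below this point up to it; grip it from above across its thickness. The neck below is 31 by 49 mm outside and ends 46 mm below the pivot
- pan_end (a point): where the freed ball's centre comes to rest (within about 10 mm along y), at the low end of the V-shaped sheet-metal catch pan below the bottle, 96 mm ahead of the pivot; axes as point pivot. The pan is 116 mm wide (y) with side walls; ahead of the ball (+x) is an end lip 15 mm above the bench, with a 12 mm wide tab in its middle; pinch the ball across y, fingertips at the height of its centre
- ball_center (a point): centre of the steel ball, 20 mm in diameter, 33 g. It starts caught on the upper of two staggered ledges inside the bottle's neck, on the -y side; the other is 31 mm lower on the +y side. A ledge sheds the ball only when the bottle's upper end leans about 0.35 rad or more away from that ledge's side: lean it about 0.5 rad one way, then the other, about a second each
- ball_seat (a point): centre of the round seat for the ball in the top face of the steel die block: 22 mm across, 4 mm deep, flat floor; the seated ball's centre is 6 mm above this point. Axes those of the fixed block (z up), which is 250 mm (x) by 180 mm (y), its top face 30 mm above the bench; from the block's centre this point is at -40, 0 mm (x, y).
- dial (a joint): angle of the height dial on the die block, rad; 0 at its stop, grows clockwise seen from above, up to 2.2; it stays where it is left and turns easily (0.04 N m)
- dial_grip (a point): top centre of the dial's grip bar, on the dial's axis, 72 mm above the bench; the bar is 42 mm long (along this point's x), 14 mm wide (y) and 28 mm high, and stands on the dial's 48 mm wide round disc, which is 8 mm thick. The bar turns with the dial.
- mark_ring (a joint): angle at which the little brass set mark stands beside the dial, in the same measure as joint dial: the pointer meets the mark when the two joints are equal. Stiff; not to be shifted.
- dial_pointer (a point): tip of the dial's white pointer, 34 mm from the dial's axis, in the -x direction of dial_grip; moves with the dial
- dial_mark (a point): the set mark, the inner edge of a brass tab 10 by 5 by 8 mm, 34 mm from the dial's axis, at about the height of the pointer; x radial (-x outwards), y in the direction in which the pointer moves as the dial grows
- large_disc: loose brass blank, round, 42 mm across, 12 mm thick; origin at the centre of its underside, z up; may be absent
- large_disc_cavity (a point): centre of the mouth of the matching cavity in the top face of the die block, of the same outline as the large disc and 4 mm wider in all, 4 mm deep; axes those of the block; from the block's centre at -80, +43 mm (x, y)
- small_disc: loose brass blank, round, 28 mm across, 12 mm thick; origin at the centre of its underside, z up; may be absent
- small_disc_cavity (a point): centre of the mouth of the matching cavity in the top face of the die block, of the same outline as the small disc and 4 mm wider in all, 4 mm deep; axes those of the block; from the block's centre at -80, -43 mm (x, y)
- large_square: loose brass blank, square, 38 mm a side, 12 mm thick; origin at the centre of its underside, z up, x and y along its sides; may be absent
- large_square_cavity (a point): centre of the mouth of the matching cavity in the top face of the die block, of the same outline as the large square and 4 mm wider in all, 4 mm deep; axes those of the block, x and y along the cavity's sides; from the block's centre at 0, -43 mm (x, y)
- small_square: loose brass blank, square, 25 mm a side, 12 mm thick; origin at the centre of its underside, z up, x and y along its sides; may be absent
- small_square_cavity (a point): centre of the mouth of the matching cavity in the top face of the die block, of the same outline as the small square and 4 mm wider in all, 4 mm deep; axes those of the block, x and y along the cavity's sides; from the block's centre at 0, +43 mm (x, y)
- oblong: loose brass blank, rectangular, 22 mm (its x) by 46 mm (its y), 12 mm thick; origin at the centre of its underside, z up, x and y along its sides; may be absent
- oblong_cavity (a point): centre of the mouth of the matching cavity in the top face of the die block, of the same outline as the oblong and 4 mm wider in all, 4 mm deep; axes those of the block; its long side along y; from the block's centre at +80, +43 mm (x, y)
- mallet: mallet or hammer 260 mm long, a bystander; loose, origin under its centre
- dye_jar: amber jar 54 mm across and 75 mm high, a bystander; loose, origin under its centre
- leather_block: cork block 70 by 100 by 30 mm, a bystander; loose, origin under its centre

How it is judged (in metres and radians):
On the way, in this order (a step that is already met when the one before it is completed fails the run):
1. the ball has come out of the bottle and lies low in the catch pan (height (world z) of ball_center below 0.055 m), for 0.2 s.
2. every blank present lies in its own cavity and the ball in its seat (horizontal distance between large_disc and large_disc_cavity below 0.0035 m and z of large_disc in the frame of large_disc_cavity below -0.0025 m and angle between each of large_disc, small_disc, large_square, small_square, oblong's own z axis and vertical below 0.06 rad and horizontal distance between small_disc and small_disc_cavity below 0.0035 m and z of small_disc in the frame of small_disc_cavity below -0.0025 m and horizontal distance between large_square and large_square_cavity below 0.0035 m and z of large_square in the frame of large_square_cavity below -0.0025 m and horizontal distance between small_square and small_square_cavity below 0.0035 m and z of small_square in the frame of small_square_cavity below -0.0025 m and horizontal distance between oblong and oblong_cavity below 0.0035 m and z of oblong in the frame of oblong_cavity below -0.0025 m and horizontal distance between ball_center and ball_seat below 0.004 m and z of ball_center in the frame of ball_seat below 0.009 m), for 0.2 s.
3. the dial is back at its stop (value of joint dial below 0.06 rad), for 0.1 s.
4. the dial's pointer is at the mark (distance between dial_pointer and dial_mark below 0.004 m), for 0.2 s.
At the end, for the whole second after the job is handed in: Every blank present lies flat in its own cavity (centre within 3.5 mm, sunk at least 2.5 mm below the block's top), the ball rests in its seat (within 4 mm), all at rest; the bottle stands within 0.14 rad of straight; the dial's pointer is within 4 mm of the mark (all of step 2 and linear speed of each of large_disc, small_disc, large_square, small_square, oblong, ball below 0.02 m/s and value of joint bottle between -0.14 and 0.14 rad and distance between dial_pointer and dial_mark below 0.004 m); the robot touches nothing.
It fails at once if the pointer goes more than 5 mm past the mark (y of dial_pointer in the frame of dial_mark above 0.005 m).
It fails at once if the set mark is shifted by more than 5 mm (distance of dial_mark from where it was at the start of the episode above 0.005 m).
It fails at once if a bystander is moved by more than 3 cm (distance of any of mallet, dye_jar, leather_block from where it was at the start of the episode above 0.03 m).
Of large_disc, small_disc, large_square, small_square, oblong only 4 to 5 are there at a start; the rules pass over those that are not, and their reading is None.
At some moment in a run one of large_disc, small_disc, large_square, small_square, oblong may be knocked a few centimetres aside while the robot is not near it.
It also fails if it takes over 208 s, if anything falls off the work surface, if the arm or the gripper's body presses on something with over 40 N, if the wrist force passes 120 N, or if a joint passes its speed limit or range.

## Robot

A 7-joint arm with a two-finger parallel gripper is mounted at the origin on the work surface. World frame = base frame: x ahead of the robot, y to its left, z up, the work surface at z = 0. Lengths are in m, angles in degrees, forces in N, time in s.
With the tool pointing down it reaches from about 0.35 to 0.775 m from the base axis. Payload 3.1 kg.
Tool frame: the origin (TCP) lies on the centre line of the jaws, within the pads' length; the fingertips stand 17 mm ahead of it and the grasp point (between the pads) lies 2 mm behind it (robot.tip_reach is the distance from the TCP to the fingertips, in m); z points along the fingers, y is the line along which they close (so a half turn about z gives the same grasp; the last joint's range is limited). The gripper opens to 85 mm and grips with 20 to 120 N. Pads are 22 mm wide; open, the fingers measure 114 mm over their backs; the gripper's body (76 mm by 85 mm) begins 54 mm behind the grasp point. The pads swing forward as they close: fully open they stand 13 mm farther back than shut.
Start: joints at [-69.712, 17.813, 0.802, 86.603, -0.252, 75.585, -1.558], TCP at [0.212, 0.508, 0.248] pointing down, gripper open.
Joint ranges: [-154.91, 154.91], [-16.99, 109.72], [-72.82, 74.43], [7.12, 147.25], [-82.49, 262.49], [11.32, 116.49], [-174.64, 174.64]. Speed limits (degrees/s): [159.86, 159.86, 180, 180, 180, 180, 180].

## Interface

Orientations are given as [roll, pitch, yaw] about the fixed x, y, z axes, in that order (R = Rz(yaw) Ry(pitch) Rx(roll)).
In Python, from station import robot, fingers, vision, workorder, recognise gives the robot as it stands. Calls block until the motion is done:
- robot.move_to(position, orientation): joint-space move of the TCP to a pose.
- robot.line_to(position, orientation=None, velocity=0.15, f_stop=None): straight line of the TCP; orientation=None keeps the orientation; velocity is the mean speed in m/s. With f_stop (N) it stops when the force on the tool has changed by that much, and returns True; else False.
- robot.move_j(angles): joint-space move.
- fingers.gripper_to(opening, force=None): opening from 0.0 (shut) to 1.0 (fully open); force is the grip in N (None keeps the last); returns when the fingers have stopped.
- robot.pause(seconds).
- robot.inverse_kinematics(position, orientation): joint angles nearest the present ones, or None.
- vision.grab_frame(name): name is "side" or "top"; returns the picture (480x640x3 uint8, red, green, blue); there is no depth.
- vision.calibration(name): a dict with "mtx" (3x3 intrinsics, pixels), "k1" (the pictures are not rectified: a ray, as slopes to the right and down, at radius r is drawn at 1 + k1 r^2 times it, then the intrinsics apply), "extrinsics" (4x4, takes a point from world to camera coordinates). Camera axes: x right, y up, looking along -z (the intrinsics and any distortion apply to the point x, -y, -z); pixel columns grow to the right and rows downward; lengths in m; the calibration is good to about 2 mm. A picture is of the moment at which its call begins. calibration takes no time and is no camera call.
A pose or a line that the arm cannot do raises robot.PlanningError and nothing moves.
- workorder.close_job(): hands the job in; it is judged then, once.
Trained networks look in the newest picture that a camera, given by its name, has taken for a name from the list of things; names that differ only in an ending like _2 or _b are one class to them, and where a whole thing is asked for, a point or a joint stands for the part that bears it (a point fixed in the world has none). Each returns a list of dicts, best first, with "p" (0 to 1); they miss things now and then, are a little off and sometimes report something else, mostly with a low value. They report only what shows in the picture. A call takes as long as a camera call.
- recognise(label, camera): "rect" ([centre column, centre row, width, height] in pixels, round what is visible of it).
Readings, each from a call of its own:
- robot.current_time_s(): time.
- robot.current_joint_positions(): joint angles.
- robot.current_dq(): joint speeds.
- robot.current_joint_torque(): joint torques, N m.
- robot.current_tool_pos(): TCP position.
- robot.current_eef_rot(): TCP orientation.
- robot.current_contact_force(): force on the tool from outside, world axes, zero at the start.
- robot.current_torque(): the same for the moment, N m.
- robot.current_finger_gap(): opening from 0.0 (shut) to 1.0 (fully open).
- robot.current_gripper_force(): force on a finger pad.
Only numpy, scipy, OpenCV 4.12 (cv2) and the standard library are available. Lean on these libraries where they do the work, as an engineer would, in place of code of your own. Each camera call takes 0.05 s, during which the arm holds its last target. There are 200 camera calls.

## Working session

There is one attempt and no reset: what is moved stays moved. The work goes in short steps, each a Python script; the robot and the scene stay as the last script left them, time stands still between calls to the robot, and variables do not carry over. Pictures are saved under pics/ and viewed, at most 14 in all, crops included, and the job is handed in when it is done.

```bash
ls; mkdir -p pics; python3 - <<'E'
from station import robot, fingers, vision, workorder, recognise
import cv2, numpy as np
for c in ("top","side"):
    im=vision.grab_frame(c); cv2.imwrite(f"pics/{c}0.png",im[:,:,::-1])
    cal=vision.calibration(c); print(c,cal)
    for l in ["bottle","ball_center","dial","mark_ring","large_disc","small_disc","large_square","small_square","oblong","mallet","dye_jar","leather_block","ball_seat"]:
        try: print(l,[(np.round(d["rect"]).tolist(),round(d["p"],2)) for d in recognise(l,c)[:3]])
        except Exception as e: print(l,e)
print(robot.current_time_s())
E
```

```text
pics
top {'mtx': array([[443.868408  ,   0.        , 318.36950729],
       [  0.        , 443.868408  , 245.29397643],
       [  0.        ,   0.        ,   1.        ]]), 'k1': -0.04835742520410282, 'extrinsics': array([[-0.00859921, -0.99993785,  0.00709542, -0.00883247],
       [ 0.99056791, -0.00754781,  0.13681468, -0.60143449],
       [-0.13675262,  0.00820499,  0.99057125, -0.98766073],
       [ 0.        ,  0.        ,  0.        ,  1.        ]])}
bottle [([453.0, 297.0, 63.0, 28.0], 0.91), ([210.0, 307.0, 81.0, 115.0], 0.22)]
ball_center [([286.0, 242.0, 23.0, 18.0], 0.38)]
dial [([343.0, 317.0, 19.0, 17.0], 0.74), ([225.0, 270.0, 22.0, 20.0], 0.63)]
mark_ring []
large_disc [([285.0, 241.0, 25.0, 16.0], 0.82), ([291.0, 189.0, 25.0, 27.0], 0.24)]
small_disc [([314.0, 277.0, 13.0, 13.0], 0.53)]
large_square [([342.0, 246.0, 16.0, 16.0], 0.62)]
small_square [([227.0, 269.0, 22.0, 22.0], 0.2)]
oblong [([341.0, 317.0, 20.0, 16.0], 0.44)]
mallet [([393.0, 188.0, 75.0, 104.0], 0.83), ([210.0, 307.0, 83.0, 114.0], 0.67), ([342.0, 317.0, 20.0, 17.0], 0.47)]
dye_jar [([292.0, 187.0, 2
[... 714 characters left out ...]
285.0, 229.0, 17.0, 18.0], 0.52)]
mark_ring []
large_disc [([328.0, 275.0, 14.0, 14.0], 0.7)]
small_disc []
large_square [([338.0, 317.0, 28.0, 20.0], 0.75), ([251.0, 332.0, 24.0, 25.0], 0.39)]
small_square [([250.0, 236.0, 115.0, 74.0], 0.69), ([251.0, 290.0, 19.0, 11.0], 0.57), ([367.0, 217.0, 45.0, 31.0], 0.44)]
oblong [([251.0, 331.0, 24.0, 22.0], 0.87)]
mallet [([421.0, 358.0, 104.0, 102.0], 0.82), ([250.0, 236.0, 113.0, 68.0], 0.37)]
dye_jar [([381.0, 257.0, 25.0, 36.0], 0.84)]
leather_block [([366.0, 217.0, 44.0, 30.0], 0.81), ([250.0, 240.0, 114.0, 70.0], 0.54), ([381.0, 258.0, 26.0, 38.0], 0.41)]
ball_seat [([248.0, 239.0, 115.0, 65.0], 0.95), ([367.0, 216.0, 47.0, 32.0], 0.56)]
1.4
```

```bash
python3 - <<'E'
import cv2
a=cv2.imread("pics/top0.png")[130:400,150:510]; cv2.imwrite("pics/t1.png",cv2.resize(a,None,fx=2.22,fy=2.22,interpolation=cv2.INTER_CUBIC))
a=cv2.imread("pics/side0.png")[180:440,180:480]; cv2.imwrite("pics/s1.png",cv2.resize(a,None,fx=2.3,fy=2.3,interpolation=cv2.INTER_CUBIC))
E
```

```text
(no output)
```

View pics/t1.png

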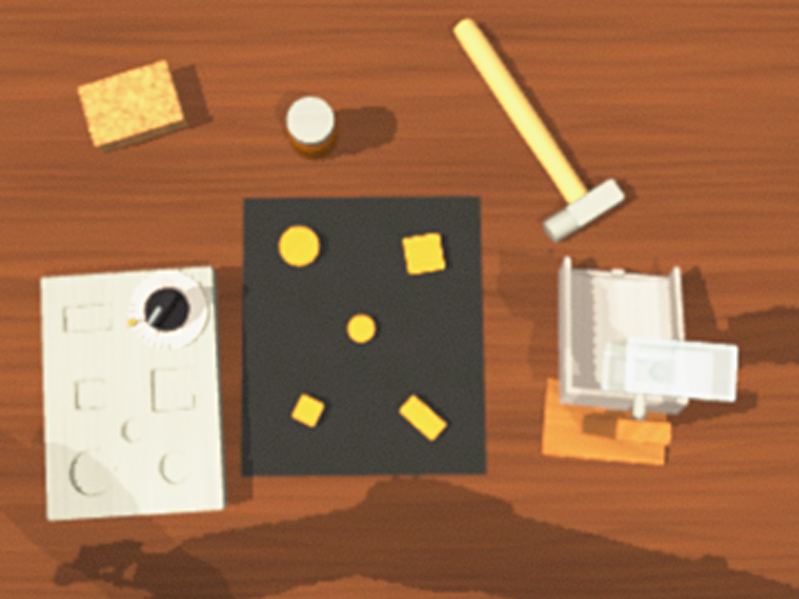

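View pics/s1.png

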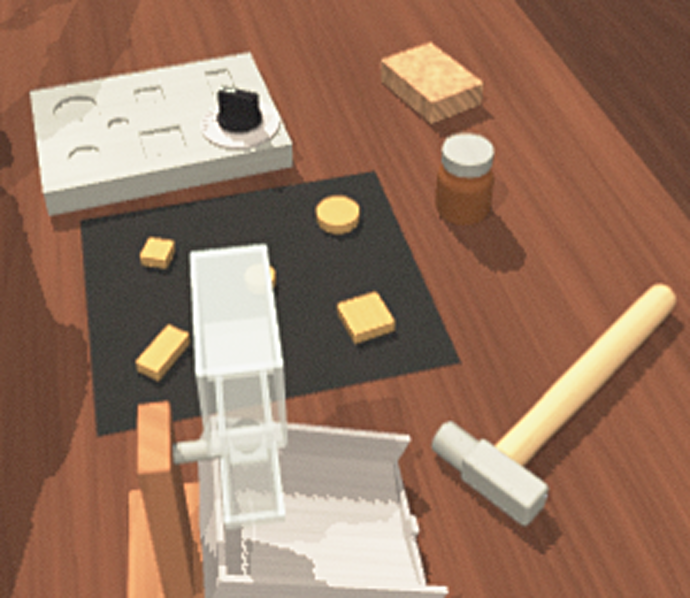

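The top view shows all five blanks on the mat: large disc (285,241), large square (341,244), small disc (313,278), small square (288,315) and oblong (341,318) in full-image pixels. The die block is at left, with the dial at about (225,269). The bottle and pan are at right, with the post at about (439,325). Next I measure these positions.

```bash
cat > h.py <<'E'
from station import robot, fingers, vision, workorder, recognise
import cv2, numpy as np
from scipy.optimize import least_squares
CAL={c:vision.calibration(c) for c in("top","side")}
def proj(P,c):
    k=CAL[c];P=np.atleast_2d(P);q=P@k["extrinsics"][:3,:3].T+k["extrinsics"][:3,3]
    s=np.c_[q[:,0]/-q[:,2],-q[:,1]/-q[:,2]];s=s*(1+k["k1"]*(s**2).sum(1,keepdims=True))
    return s@k["mtx"][:2,:2].T+k["mtx"][:2,2]
def unproj(uv,z,c):
    k=CAL[c];uv=np.atleast_2d(np.asarray(uv,float));d=(uv-k["mtx"][:2,2])/np.diag(k["mtx"])[:2];s=d.copy()
    for _ in range(8): s=d/(1+k["k1"]*(s**2).sum(1,keepdims=True))
    R=k["extrinsics"][:3,:3];o=-R.T@k["extrinsics"][:3,3]
    r=np.c_[s[:,0],-s[:,1],-np.ones(len(s))]@R
    return o+r*((np.reshape(z,(-1,1))-o[2])/r[:,2:])
def snap(c,name=None):
    im=vision.grab_frame(c)[:,:,::-1].copy()
    if name: cv2.imwrite(f"pics/{name}.png",im)
    return im
def blanks(im,c,z=0.006,box=None):
    h=cv2.cvtColor(im,cv2.COLOR_BGR2HSV); m=((h[...,0]>15)&(h[...,0]<32)&(h[...,1]>110)&(h[...,2]>110)).astype(np.uint8)
    out=[];n,l,s,ce=cv2.connectedComponentsWithStats(m)
    for i in range(1,n):
        if s[i,4]<25 or s[i,4]>900: continue
        p=unproj(ce[i],z,c)[0]
        cn=max(cv2.findContours((l==i).astype(np.uint8),0,1)[0],key=len)[:,0]
        w=unproj(cn,z,c)[:,:2].astype(np.float32); r=cv2.minAreaRect(w*1000)
        out.append((np.round(ce[i],1).tolist(),s[i,4],np.round(p[:2],4).tolist(),np.round(r[1],0).tolist(),round(r[2],0)))
    return out
E
python3 - <<'E'
from h import *
ims={c:cv2.imread(f"pics/{c}0.png") for c in CAL}
for c in ims:
    print(c); [print(b) for b in blanks(ims[c],c,0.012 if c=="top" else .008)]
# rectified views of block region at z=.03 and bottle area
p0=unproj([[168.5,255],[245.5,251],[250.5,360],[171.6,364]],.03,"top");print(p0[:,:2].round(4))
def rect(c,x0,x1,y0,y1,z,s):
    xs=np.arange(x1,x0,-1/s/1000);ys=np.arange(y1,y0,-1/s/1000)
    X,Y=np.meshgrid(xs,ys,indexing="ij");uv=proj(np.c_[X.ravel(),Y.ravel(),np.full(X.size,z)],c).astype(np.float32)
    return cv2.remap(ims[c],uv[:,0].reshape(X.shape),uv[:,1].reshape(X.shape),cv2.INTER_CUBIC)
cx,cy=p0[:,:2].mean(0)
v=[rect(c,cx-.14,cx+.14,cy-.11,cy+.11,.03,1.8) for c in("top","side")]
print(cx,cy); cv2.imwrite("pics/blk.png",np.hstack(v))
E
```

```text
top
([383.1, 177.0], np.int32(441), [0.7727, -0.1736], [236.0, 28.0], 32.0)
([284.2, 240.3], np.int32(290), [0.618, 0.0676], [44.0, 44.0], 45.0)
([340.4, 243.9], np.int32(311), [0.6083, -0.0666], [42.0, 42.0], 9.0)
([312.3, 277.4], np.int32(142), [0.5289, 0.0011], [28.0, 31.0], 90.0)
([288.1, 314.6], np.int32(158), [0.4425, 0.0581], [29.0, 29.0], 63.0)
([339.9, 317.8], np.int32(243), [0.4339, -0.0628], [50.0, 27.0], 49.0)
([410.3, 328.2], np.int32(420), [0.4082, -0.2271], [126.0, 46.0], 80.0)
([440.3, 325.2], np.int32(212), [0.4142, -0.298], [54.0, 33.0], 68.0)
side
([230.2, 0.7], np.int32(80), [0.6857, 3.7652], [102.0, 343.0], 68.0)
([326.4, 272.8], np.int32(254), [0.6182, 0.066], [53.0, 40.0], 75.0)
([248.1, 289.3], np.int32(155), [0.4429, 0.0569], [38.0, 30.0], 65.0)
([338.7, 317.3], np.int32(374), [0.6092, -0.068], [42.0, 48.0], 9.0)
([250.5, 332.7], np.int32(272), [0.4344, -0.0643], [54.0, 29.0], 48.0)
([442.5, 343.2], np.int32(31), [0.7788, -0.1778], [46.0, 5.0], 31.0)
([420.1, 366.3], np.int32(28), [0.7175, -0.2151], [41.0, 4.0], 31.0)
[[0.5826 0.3378]
 [0.5907 0.1569]
 [0.3412 0.1426]
 [0.3328 0.3224]]
0.46184104966195566 0.2399054303381073
```

View pics/blk.png

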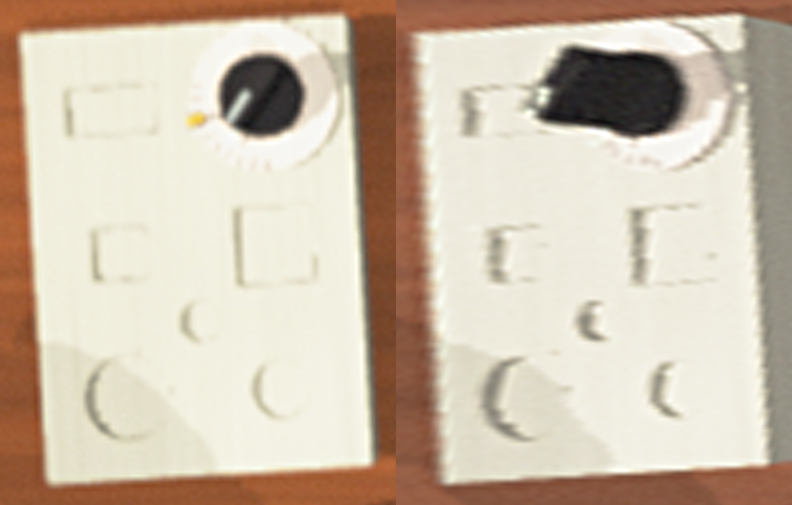

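The rectified views from both cameras agree: block centre about (.4638,.2404), yaw about 3.4°, and the cavities are where the model predicts. Now the bottle.

```bash
python3 - <<'E'
from h import *
s=np.array([[192,252],[268,245],[283,370],[198,378]])/2.3+180
w=unproj(s,.259,"side");print("base side",w[:,:2].round(4),w.mean(0).round(4))
t=np.array([[617,422],[670,420],[670,443],[617,444]])/2.22+[150,130]
w=unproj(t,.155,"top");print("post top",w[:,:2].round(4),w.mean(0).round(4))
t=np.array([[138,405],[170,403],[170,470],[140,470]])/2.3+180
w=unproj(t,.155,"side");print("post side",w[:,:2].round(4),w.mean(0).round(4))
t=np.array([[665,343],[738,345],[735,400],[662,397]])/2.22+[150,130]
w=unproj(t,.259,"top");print("base top?",w[:,:2].round(4),w.mean(0).round(4))
t=np.array([[568,262],[680,268],[686,405],[563,405]])/2.22+[150,130]
print("pan",unproj(t,.02,"top")[:,:2].round(4), "tab",unproj(np.array([[618,272],[642,405]])/2.22+[150,130],.015,"top").round(4))
a=cv2.imread("pics/top0.png")[235:345,395:490];b=cv2.imread("pics/side0.png")[275:450,225:380]
cv2.imwrite("pics/bot.png",np.hstack([cv2.resize(a,(432,500),interpolation=2),cv2.resize(b,(368,416),interpolation=2) if 0 else cv2.copyMakeBorder(cv2.resize(b,(368,416),interpolation=2),0,84,0,0,0)]))
E
```

```text
base side [[ 0.4623 -0.2163]
 [ 0.5054 -0.2214]
 [ 0.4951 -0.3121]
 [ 0.4528 -0.3066]] [ 0.4789 -0.2641  0.259 ]
post top [[ 0.4311 -0.2333]
 [ 0.4322 -0.2822]
 [ 0.4115 -0.2813]
 [ 0.4113 -0.2326]] [ 0.4215 -0.2574  0.155 ]
post side [[ 0.4168 -0.2324]
 [ 0.4361 -0.2357]
 [ 0.4304 -0.2831]
 [ 0.4135 -0.2789]] [ 0.4242 -0.2576  0.155 ]
base top? [[ 0.4977 -0.2492]
 [ 0.4954 -0.3096]
 [ 0.4508 -0.3047]
 [ 0.454  -0.2447]] [ 0.4745 -0.277   0.259 ]
pan [[ 0.5962 -0.2214]
 [ 0.5888 -0.342 ]
 [ 0.4434 -0.3413]
 [ 0.445  -0.211 ]] tab [[ 0.5856 -0.2761  0.015 ]
 [ 0.4439 -0.2959  0.015 ]]
```

View pics/bot.png

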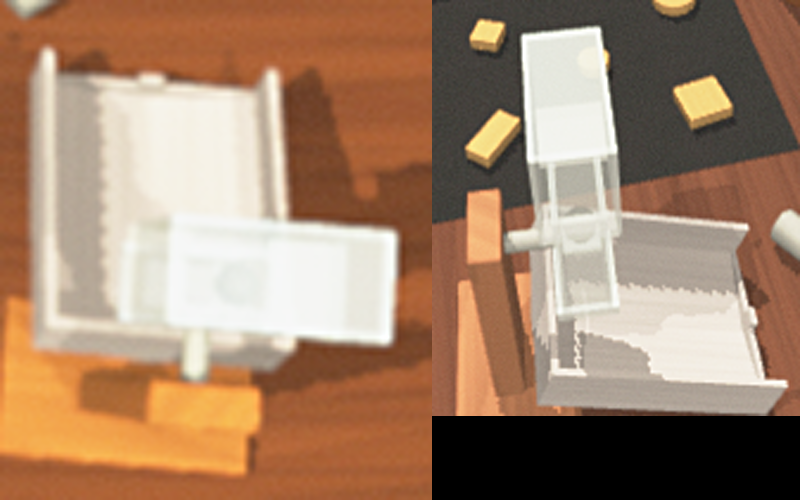

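```bash
cat >> h.py <<'E'
from scipy.spatial.transform import Rotation as Ro
PIV=np.array([.4778,-.2634,.135]);PY=-5.5
BC=np.array([.4638,.2404,.03]);BY=3.4
def down(axis_deg,lean=None):
    """tool down with its closing line along axis_deg (deg from world x); choose half turn needing least last-joint travel"""
    best=None;p=lean
    for y in (axis_deg+90,axis_deg-90):
        o=[180,0,(y+180)%360-180];q=robot.inverse_kinematics(p,o)
        if q is None: continue
        c=abs(q[6])
        if best is None or c<best[0]: best=(c,o)
    return best[1]
def blk(x,y,z=0):
    c,s=np.cos(np.radians(BY)),np.sin(np.radians(BY));return BC+np.array([c*x-s*y,s*x+c*y,z])/1000
def bottle_pose(th,o0,h=.109):
    a=np.array([np.cos(np.radians(PY)),np.sin(np.radians(PY)),0]);r=Ro.from_rotvec(-th*a)
    p=PIV+r.apply([0,0,h-.002]);return p.tolist(),(r*Ro.from_euler("xyz",o0,degrees=True)).as_euler("xyz",degrees=True).tolist()
E
python3 - <<'E'
from h import *
print(robot.current_eef_rot(),robot.current_joint_positions())
up=[PIV[0],PIV[1],.36]
o=down(PY,up);print(o,robot.inverse_kinematics(up,o))
p,_=bottle_pose(0,o)
for th in(-.55,.55): print(robot.inverse_kinematics(*bottle_pose(th,o)))
t=robot.current_tool_pos()
robot.line_to([t[0],t[1],.36],velocity=.25)
robot.move_to(up,o)
print(robot.line_to(p,velocity=.15,f_stop=8),robot.current_tool_pos())
fingers.gripper_to(0.3,20)
print(robot.current_finger_gap(),robot.current_contact_force(),robot.current_time_s())
snap("top","g1");snap("side","g1s")
a=cv2.imread("pics/g1.png")[215:345,375:505];b=cv2.imread("pics/g1s.png")[260:420,220:380]
cv2.imwrite("pics/g1c.png",np.hstack([cv2.resize(a,(400,400)),cv2.resize(b,(400,400))]))
E
```

```text
[-1.79998419e+02  3.34658432e-03  1.57325806e+02] [-69.71101478  17.8145683    0.80483449  86.60326503  -0.25081661
  75.58562009  -1.55651653]
[180, 0, 84.5] [ 1.46479037 17.14887406 35.48797215 75.09685728 -9.85697176 90.78757226
 30.09372457]
[ 20.68478404  41.62031516  47.11913304  71.70949181 -45.36568068
 106.24789432  59.65249709]
[-37.32358587  19.79941639  48.99283409 102.02143281  18.62663819
  63.52072833  -4.07295156]
False [ 0.47842616 -0.26375965  0.24304197]
0.5144309500886792 [ 2.49016081 -0.02944467  2.26435312] 6.2583
```

View pics/g1c.png

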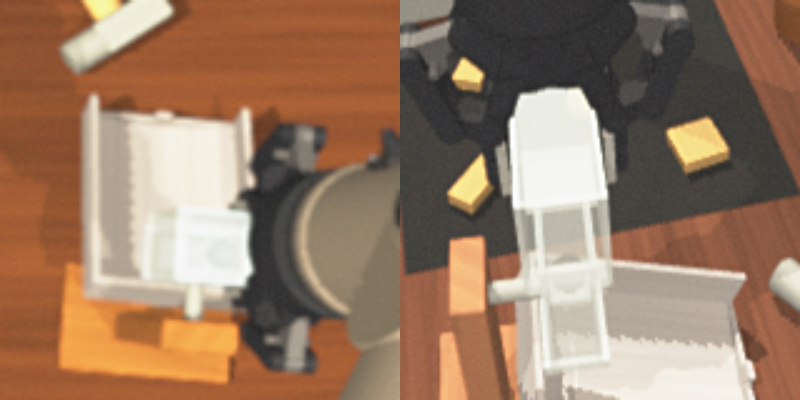

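The gripper holds the bottle squarely across its thickness (gap 44 mm), so I can rock it.

```bash
python3 - <<'E'
from h import *
o=[180,0,84.5]
def go(ths):
    for th in ths:
        robot.line_to(*bottle_pose(th,o),velocity=.12)
    robot.pause(1.0);print(ths[-1],np.round(robot.current_contact_force(),1),robot.current_finger_gap())
go([.26,.52]); go([.17,-.17,-.52]); 
im=snap("top","r1"); 
go([-.26,0])
fingers.gripper_to(.75)
p,_=bottle_pose(0,o);robot.line_to([p[0],p[1],.36],velocity=.2)
print(robot.current_time_s())
robot.move_to([.45,-.02,.36],[180,0,84.5])
im=snap("top","r2");im2=snap("side","r2s")
for c in("top","side"):
    print([(np.round(d["rect"]).tolist(),round(d["p"],2)) for d in recognise("ball_center",c)[:3]])
print(proj([.573,-.2725,.02],"top"),proj([.573,-.2725,.02],"side"),robot.current_time_s())
a=im[220:340,380:500];b=im2[260:440,220:400]
cv2.imwrite("pics/r2c.png",np.hstack([cv2.resize(a,(400,400),interpolation=2),cv2.resize(b,(400,400),interpolation=2)]))
E
```

```text
0.52 [2.2 8.6 2.5] 0.5097867755041368
-0.52 [ 4.9 -2.3 -5.1] 0.5138567534565823
0 [4.7 2.8 5.4] 0.5113603297482059
13.675
[([453.0, 296.0, 59.0, 27.0], 0.59), ([428.0, 258.0, 12.0, 10.0], 0.44)]
[([352.0, 409.0, 14.0, 10.0], 0.55)]
[[427.63526519 257.55415693]] [[351.4468761  409.52095707]] 14.8417
```

View pics/r2c.png

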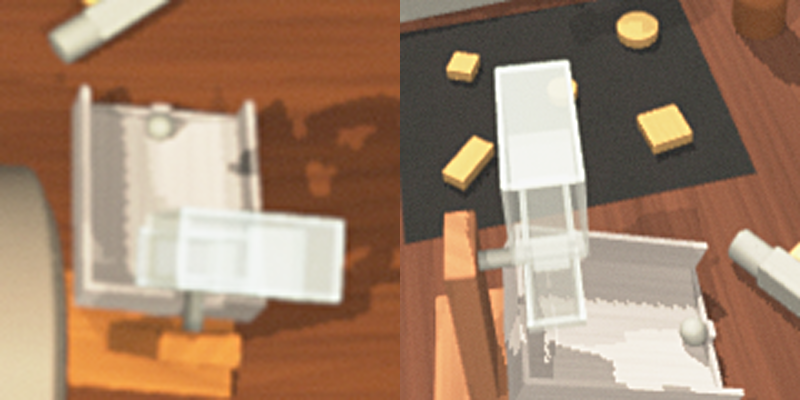

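The ball is in the pan: top pixel (428,257.5) and side pixel (351,409) both match (.573,-.2725,.02). The bottle is upright. Next I hover over the ball and check that the arm clears the bottle.

```bash
python3 - <<'E'
from h import *
B=np.array([.573,-.2725,.02]);ax=PY+90
print(np.round(robot.current_joint_positions()))
P=lambda z:[B[0],B[1],z]
for y in(ax+90-360+180,ax-90):
    o=[180,0,y if y<=180 else y-360]
    for z in(.3,.15,.036):
        q=robot.inverse_kinematics(P(z),o);print(o,z,None if q is None else np.round(q))
o=down(ax,P(.3));print(o)
robot.move_to(P(.33),o)
fingers.gripper_to(.5)
robot.line_to(P(.16),velocity=.2,f_stop=8)
print(robot.current_time_s(),np.round(robot.current_joint_positions()))
im=snap("side","hov");im2=snap("top","hovt")
cv2.imwrite("pics/hovc.png",np.hstack([cv2.resize(im2[150:400,300:550],(400,400),interpolation=2),cv2.resize(im[180:460,150:430],(400,400),interpolation=2)]))
E
```

```text
[-22.   4.  24.  89.  -1.  88.  -3.]
[180, 0, -5.5] 0.3 [ -0.  31.  43.  67. -21.  89. -57.]
[180, 0, -5.5] 0.15 [ -0.  36.  39.  82. -23.  71. -55.]
[180, 0, -5.5] 0.036 [  2.  42.  35.  88. -26.  59. -52.]
[180, 0, -5.5] 0.3 [ -0.  31.  43.  67. -21.  89. -57.]
[180, 0, -5.5] 0.15 [ -0.  36.  39.  82. -23.  71. -55.]
[180, 0, -5.5] 0.036 [  2.  42.  35.  88. -26.  59. -52.]
[180, 0, -5.5]
17.275 [ -1.  35.  41.  81. -23.  72. -54.]
```

View pics/hovc.png

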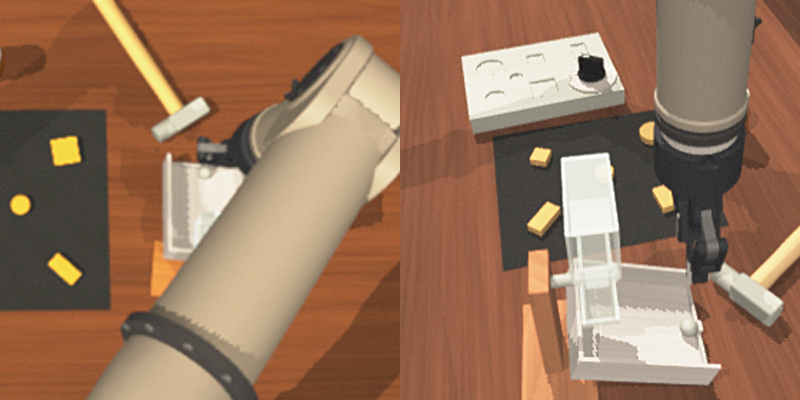

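```bash
python3 - <<'E'
from h import *
B=[.573,-.2725]
print(robot.line_to([*B,.07],velocity=.15,f_stop=10))
print(robot.line_to([*B,.0365],velocity=.06,f_stop=6),robot.current_tool_pos(),robot.current_contact_force())
fingers.gripper_to(0.1,25)
print(robot.current_finger_gap()*85,robot.current_gripper_force())
robot.line_to([*B,.16],velocity=.15)
print(robot.current_finger_gap()*85,robot.current_gripper_force(),robot.current_time_s())
E
```

```text
False
False [ 0.5730014  -0.27265786  0.03642303] [-0.49641475 -0.97789376  0.75846507]
17.068943015827376 24.38526213169098
17.07850375001733 24.406152069568634 20.1583
```

```bash
python3 - <<'E'
from h import *
im=snap("side","b1");t=robot.current_tool_pos();print(proj(t,"side"))
u,v=proj(t,"side")[0].astype(int)
cv2.imwrite("pics/b1c.png",cv2.resize(im[v-30:v+50,u-40:u+40],(400,400),interpolation=2))
E
```

```text
[[353.8317918  354.66619451]]
```

View pics/b1c.png

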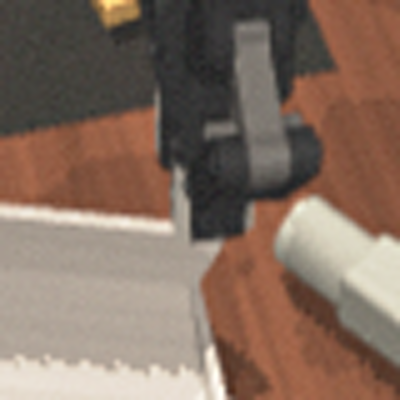

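```bash
python3 - <<'E'
from h import *
robot.line_to([.573,-.2725,.25],velocity=.25)
S=blk(-40,0);P=lambda z:[S[0],S[1],z]
o=down(BY+90,P(.2));print(S,o,np.round(robot.inverse_kinematics(P(.2),o)))
robot.move_to(P(.2),o)
robot.line_to(P(.075),velocity=.2,f_stop=15)
r=robot.line_to(P(.047),velocity=.03,f_stop=3);t=robot.current_tool_pos();print(r,t,robot.current_contact_force(),robot.current_finger_gap()*85)
E
```

```text
[0.42387041 0.23802775 0.03      ] [180, 0, -176.60000000000002] [ 10.  19. -51.  99.  16.  69.  48.]
True [0.42378722 0.23784034 0.05213003] [ 0.41001045 -1.09231411  4.07767103] 17.349762316212697
```

```bash
python3 - <<'E'
from h import *
S=blk(-40,0)
fingers.gripper_to(.4);robot.pause(.3)
robot.line_to([S[0],S[1],.2],velocity=.25)
# next: large square first pick hover, then look
robot.move_to([.5,-.02,.3],[180,0,-176.6])
a=snap("top","b2");b=snap("side","b2s")
print([(np.round(d["rect"],1).tolist(),round(d["p"],2)) for c in("top","side") for d in recognise("ball_center",c)[:2]])
print(proj([*S[:2],.036],"top"),proj([*S[:2],.036],"side"))
for c,i in(("top",a),("side",b)): print(c); [print(x) for x in blanks(i,c,0.012 if c=="top" else .008)]
cv2.imwrite("pics/b2c.png",np.hstack([cv2.resize(a[240:370,160:290],(400,400),interpolation=2),cv2.resize(b[190:290,190:290],(400,400),interpolation=2)]));print(robot.current_time_s())
E
```

```text
[([208.8, 306.1, 83.6, 111.0], 0.55), ([285.4, 349.6, 41.9, 124.7], 0.51)]
[[208.67634511 323.51213287]] [[230.68333191 231.46966625]]
top
([382.9, 177.4], np.int32(658), [0.7718, -0.1732], [237.0, 28.0], 32.0)
([287.5, 314.8], np.int32(128), [0.4421, 0.0595], [27.0, 28.0], 63.0)
([447.1, 325.3], np.int32(36), [0.4138, -0.3141], [14.0, 19.0], 9.0)
([610.7, 477.2], np.int32(36), [0.0584, -0.6859], [24.0, 11.0], 87.0)
side
([326.3, 272.7], np.int32(259), [0.6181, 0.0663], [53.0, 40.0], 75.0)
([248.0, 289.3], np.int32(159), [0.4427, 0.0568], [38.0, 30.0], 65.0)
([338.7, 317.4], np.int32(372), [0.6092, -0.0681], [43.0, 48.0], 8.0)
([458.5, 326.2], np.int32(35), [0.8271, -0.1477], [56.0, 5.0], 31.0)
([250.6, 332.6], np.int32(286), [0.4345, -0.0639], [54.0, 29.0], 48.0)
26.8083
```

View pics/b2c.png

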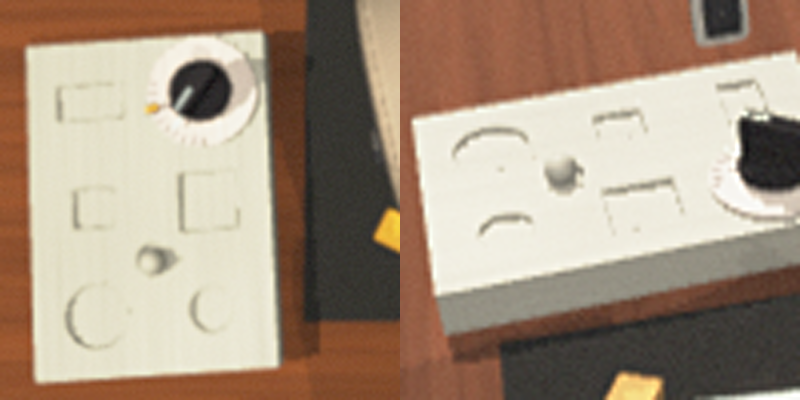

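The ball is seated: seen at top pixel (208.7,324.5), and the prediction was (208.7,323.5). Next come the blanks.

```bash
cat >> h.py <<'E'
BL={"large_square":(.6087,-.0672,98.5,38,0,-43,90),"large_disc":(.618,.0668,90,42,-80,43,90),"small_square":(.4426,.0575,64,25,0,43,90),
 "oblong":(.4342,-.0635,-41.5,22,80,43,0),"small_disc":(.529,.0011,90,28,-80,-43,90)}
def lift(z=.13):
    t=robot.current_tool_pos();robot.line_to([t[0],t[1],z],velocity=.25)
def pick(n):
    x,y,a,w,*_=BL[n];o=down(a,[x,y,.1]);robot.move_to([x,y,.12],o);fingers.gripper_to((w+14)/85)
    if robot.line_to([x,y,.022],velocity=.12,f_stop=8): print("hit",robot.current_tool_pos())
    fingers.gripper_to(max(0,(w-12)/85),30);g=robot.current_finger_gap()*85
    lift();g2=robot.current_finger_gap()*85;print(n,"gap",round(g,1),round(g2,1),"F",round(robot.current_gripper_force(),1));return abs(g2-g)<1.5 and g>w-6
def place(n,dx=0,dy=0):
    _,_,_,w,bx,by,a=BL[n];T=blk(bx+dx,by+dy);o=down(a+BY,[T[0],T[1],.12]);robot.move_to([T[0],T[1],.12],o)
    robot.line_to([T[0],T[1],.058],velocity=.15,f_stop=12);ok=False
    for ex,ey in [(0,0),(-1.5,0),(1.5,0),(0,1.5),(0,-1.5),(-1.5,1.5),(-1.5,-1.5),(1.5,1.5),(1.5,-1.5)]:
        T=blk(bx+dx+ex,by+dy+ey);z=robot.current_tool_pos()[2]
        if ex or ey: robot.line_to([T[0],T[1],z+.001],velocity=.02)
        r=robot.line_to([T[0],T[1],.0465],velocity=.03,f_stop=4);t=robot.current_tool_pos();f=np.round(robot.current_contact_force(),1)
        print(n,(ex,ey),r,round(t[2],4),f)
        if t[2]<.0498: ok=True;break
    return ok
def release(n):
    w=BL[n][3];fingers.gripper_to((w+12)/85);lift()
E
python3 - <<'E'
from h import *
fingers.gripper_to(.6)
if pick("large_square"): print(place("large_square"))
print(robot.current_time_s())
E
```

```text
large_square gap 36.8 36.9 F 30.3
large_square (0, 0) True 0.0493 [-0.7  0.2  5.1]
True
32.1083
```

```bash
python3 - <<'E'
from h import *
n="large_square";release(n)
x,y,a,*_=BL["large_disc"]
robot.move_to([x,y,.12],down(a,[x,y,.12]))
a=snap("top");b=snap("side")
for c,i in(("top",a),("side",b)):
    print(c,[x for x in blanks(i,c,.038 if c=="top" else .034) if x[2][1]>.1], blk(0,-43))
cv2.imwrite("pics/ls.png",np.hstack([cv2.resize(a[240:370,160:290],(400,400),interpolation=2),cv2.resize(b[190:290,190:290],(400,400),interpolation=2)]))
E
```

```text
top [([227.0, 304.5], np.int32(281), [0.4666, 0.1965], [38.0, 37.0], 1.0)] [0.46635017 0.19747569 0.03      ]
side [([374.4, 217.7], np.int32(31), [0.7784, 0.2072], [27.0, 23.0], 51.0), ([250.8, 239.8], np.int32(157), [0.4674, 0.1951], [37.0, 45.0], 4.0)] [0.46635017 0.19747569 0.03      ]
```

View pics/ls.png

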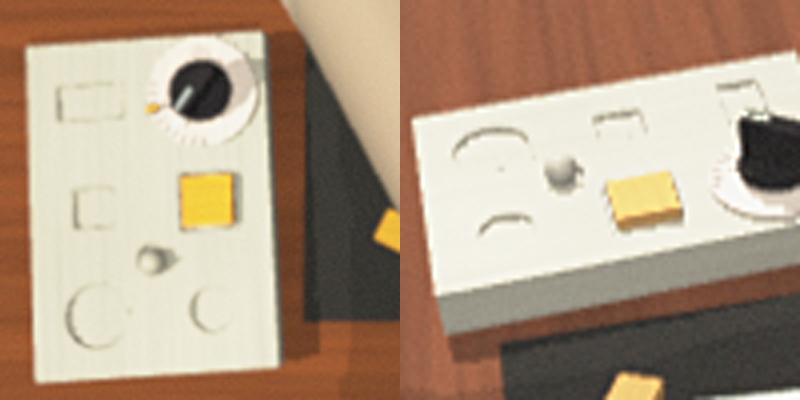

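The large square is seated; the top-to-side disparity matches the sunk height. I continue with the others, checking each blank's position before picking it.

```bash
python3 - <<'E'
from h import *
for n in ["large_disc","small_square","oblong"]:
    s=[b for b in blanks(snap("side"),"side",.008) if b[2][1]<.12]
    d=min(np.hypot(b[2][0]-BL[n][0],b[2][1]-BL[n][1]) for b in s) if s else 9
    print(n,"drift",round(d,4),[(b[1],b[2],b[4]) for b in s])
    if d>.006: break
    if not pick(n): print("pick bad");break
    if not place(n): print("place bad");break
    release(n);print(robot.current_time_s())
E
```

```text
large_disc drift 0.0007 [(np.int32(254), [0.6182, 0.0661], 75.0), (np.int32(161), [0.4427, 0.0569], 65.0), (np.int32(177), [0.4346, -0.0669], 48.0), (np.int32(60), [0.4145, -0.1646], 48.0)]
large_disc gap 39.4 39.3 F 30.5
large_disc (0, 0) True 0.0493 [-0.3 -0.4  4.2]
39.0667
small_square drift 0.0012 [(np.int32(157), [0.4428, 0.0563], 64.0), (np.int32(310), [0.4337, -0.0643], 48.0), (np.int32(25), [0.418, -0.1411], 43.0), (np.int32(58), [0.4149, -0.1647], 45.0)]
small_square gap 23.7 23.7 F 29.5
small_square (0, 0) True 0.049 [ 0.1 -0.4  4.4]
44.7583
oblong drift 0.0024 [(np.int32(190), [0.4347, -0.0658], 49.0)]
oblong gap 21.0 20.9 F 29.9
oblong (0, 0) True 0.049 [-0.5 -0.1  3.3]
51.2333
```

```bash
python3 - <<'E'
from h import *
n="small_disc"
robot.move_to([.40,.20,.3],[180,0,90] if robot.inverse_kinematics([.40,.20,.3],[180,0,90]) is not None else [180,0,-90])
for c in("top","side"): print(c,[(b[1],b[2]) for b in blanks(snap(c),c,.012 if c=="top" else .008)])
print([(np.round(d["rect"],1).tolist(),round(d["p"],2)) for d in recognise("small_disc","side")[:2]],proj([.529,.001,.008],"side"))
E
```

```text
top [(np.int32(392), [0.7717, -0.1741]), (np.int32(199), [0.542, 0.2954]), (np.int32(146), [0.5287, 0.0011]), (np.int32(281), [0.4668, 0.2016]), (np.int32(68), [0.4658, 0.2864]), (np.int32(503), [0.4062, -0.2362]), (np.int32(29), [0.3837, 0.2678])]
side [(np.int32(89), [0.6892, 3.7597]), (np.int32(84), [0.5445, 0.3306]), (np.int32(67), [0.4619, 0.3199]), (np.int32(98), [0.3808, 0.3116]), (np.int32(186), [0.4679, 0.2305])]
[] [[292.46659839 300.32210456]]
```

```bash
python3 - <<'E'
from h import *
n="small_disc"
if pick(n) and place(n): release(n)
robot.move_to([.45,-.08,.3],[180,0,90] if robot.inverse_kinematics([.45,-.08,.3],[180,0,90]) is not None else [180,0,-90])
a=snap("top","all");b=snap("side","alls");print(robot.current_time_s())
for c,i in(("top",a),("side",b)):
    P=[x for x in blanks(i,c,.038 if c=="top" else .034) if x[2][1]>.1 and x[1]<500]
    for k,v in BL.items():
        t=blk(v[4],v[5])[:2]
        for x in P:
            e=np.array(x[2])-t
            if np.hypot(*e)<.02: print(c,k,(e*1000).round(1),x[1],x[3],x[4])
cv2.imwrite("pics/allc.png",np.hstack([cv2.resize(a[240:370,160:290],(400,400),interpolation=2),cv2.resize(b[190:290,190:290],(400,400),interpolation=2)]))
E
```

```text
small_disc gap 25.7 25.5 F 29.5
small_disc (0, 0) True 0.0491 [-0.8  0.   5.8]
59.9333
top large_square [ 0.2 -1. ] 281 [38.0, 37.0] 1.0
top large_disc [ 0.4 -0.8] 277 [41.0, 38.0] 90.0
top small_square [-0.  -0.8] 129 [25.0, 25.0] 2.0
top oblong [-1.  -0.2] 199 [22.0, 47.0] 3.0
top small_disc [ 0.3 -0.9] 120 [25.0, 25.0] 1.0
side large_square [ 0.8 -2. ] 177 [37.0, 45.0] 4.0
side large_disc [ 0.7 -2.4] 127 [48.0, 37.0] 87.0
side small_square [-0.1 -1.2] 68 [23.0, 32.0] 5.0
side oblong [-0.9  3.1] 82 [21.0, 53.0] 2.0
side small_disc [ 1.2 -3.5] 63 [30.0, 26.0] 75.0
```

View pics/allc.png

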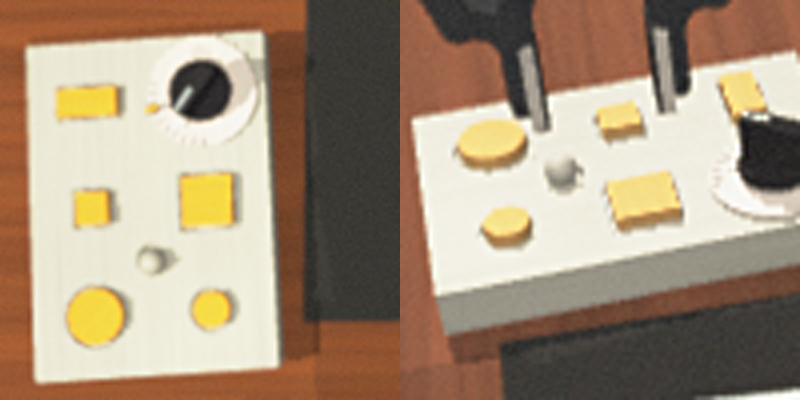

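All five blanks and the ball are in place. Now a close look at the dial.

```bash
python3 - <<'E'
from h import *
D=blk(80,-43)
ims={"top":cv2.imread("pics/all.png"),"side":cv2.imread("pics/alls.png")}
out=[]
for c in ims:
    xs=D[0]+np.arange(40,-40,-.2)/1000;ys=D[1]+np.arange(40,-40,-.2)/1000
    X,Y=np.meshgrid(xs,ys,indexing="ij");uv=proj(np.c_[X.ravel(),Y.ravel(),np.full(X.size,.044)],c).astype(np.float32)
    v=cv2.remap(ims[c],uv[:,0].reshape(X.shape),uv[:,1].reshape(X.shape),cv2.INTER_CUBIC)
    h=cv2.cvtColor(v,cv2.COLOR_BGR2HSV)
    m=(h[...,2]<70).astype(np.uint8);print(c,"dark",cv2.minEnclosingCircle(np.argwhere(m)[:,::-1].astype(np.float32)),np.argwhere(m).mean(0)[::-1])
    k=(h[...,1]>120)&(h[...,0]>12)&(h[...,0]<35);print("brass",np.argwhere(k).mean(0)[::-1] if k.any() else None,k.sum())
    out.append(np.clip((v.astype(float)-128)*1.0+128,0,255).astype(np.uint8))
cv2.imwrite("pics/dial.png",np.hstack(out)[:400,:800])
E
```

```text
top dark ((202.2977294921875, 192.9929962158203), 107.61599731445312) [210.76853431 189.03792153]
brass [ 22.67136659 258.2516269 ] 922
side dark ((169.01211547851562, 203.71353149414062), 180.8255615234375) [169.8158604  187.32286036]
brass None 0
```

View pics/dial.png

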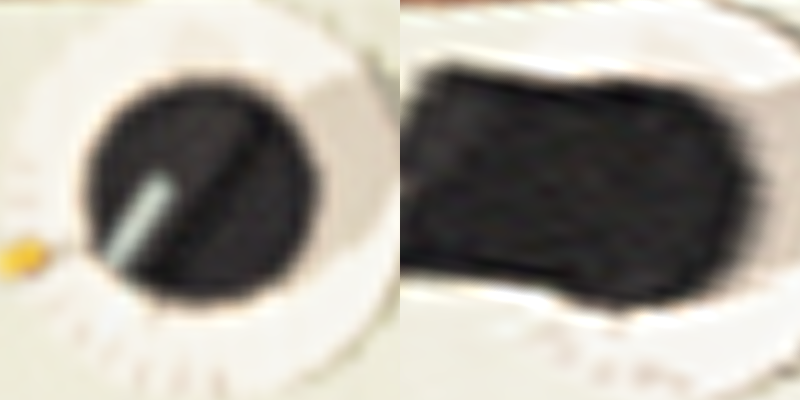

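Top view, 5 px/mm: the dial axis is at (203,190). The white pointer line on the bar points to about 149° and the brass mark is at (23,258), about 111°. The dial therefore has to grow about 0.68 rad from here; first I wind it back (counter-clockwise).

```bash
cat >> h.py <<'E'
AX=np.array([blk(80,-43)[0]+.0015,blk(80,-43)[1]-.0008])
E
python3 - <<'E'
from h import *
P=[AX[0],AX[1],.067];q0=robot.current_joint_positions()
for s in(90,-90):
    r=[]
    for ptr in(110,150,190,230,250):
        q=robot.inverse_kinematics(P,[180,0,(ptr+90+s+180)%360-180]);r.append(None if q is None else np.round(q[[0,2,4,5,6]]).tolist())
    print(s,r)
E
```

```text
90 [[-62.0, 64.0, -45.0, 67.0, -146.0], [1.0, -34.0, 22.0, 58.0, -159.0], [5.0, -40.0, 27.0, 60.0, -123.0], [9.0, -47.0, 32.0, 61.0, -86.0], [11.0, -50.0, 34.0, 62.0, -68.0]]
-90 [[15.0, -57.0, 40.0, 65.0, -32.0], [16.0, -59.0, 42.0, 67.0, 6.0], [16.0, -60.0, 43.0, 67.0, 46.0], [20.0, -70.0, 51.0, 72.0, 81.0], [21.0, -72.0, 52.0, 74.0, 99.0]]
```

```bash
python3 - <<'E'
from h import *
O=lambda p:[180,0,(p+180)%360-180]
robot.move_to([*AX,.14],O(149.5));fingers.gripper_to(30/85)
print(robot.line_to([*AX,.069],velocity=.1,f_stop=6),robot.current_tool_pos())
f0=np.array(robot.current_contact_force());m0=np.array(robot.current_torque())
fingers.gripper_to(.05,20)
print("gap",robot.current_finger_gap()*85,np.round(robot.current_contact_force()-f0,1),np.round(robot.current_torque()-m0,2))
p=149.5
while p<250:
    p+=4;robot.move_to([*AX,.069],O(p))
    f=robot.current_contact_force()-f0;m=robot.current_torque()-m0
    print(p,np.round(f,1),np.round(m,2))
    if abs(m[2])>.35 or np.linalg.norm(f)>25: break
print(robot.current_time_s())
E
```

```text
False [0.54806153 0.20190949 0.06954307]
gap 13.28254221717733 [ 0.9  4.3 -1.2] [ 0.82 -0.4  -0.03]
153.5 [ 2.   5.4 -0.2] [ 0.87 -0.46  0.04]
157.5 [ 1.4  4.6 -0.9] [ 0.84 -0.48  0.07]
161.5 [ 2.3  4.6 -0.2] [ 0.92 -0.53  0.03]
165.5 [ 1.8  4.4 -0.6] [ 0.85 -0.43  0.07]
169.5 [ 1.1  5.5 -0.5] [ 0.79 -0.47  0.04]
173.5 [ 1.4  3.9 -0.3] [ 0.82 -0.48  0.01]
177.5 [ 2.   4.2 -0.2] [ 0.83 -0.47  0.01]
181.5 [ 1.7  5.1 -1.1] [ 0.89 -0.48 -0.  ]
185.5 [0.3 4.3 0.3] [ 0.97 -0.41 -0.73]
64.8583
```

```bash
python3 - <<'E'
from h import *
O=lambda p:[180,0,(p+180)%360-180]
robot.pause(.3)
p=185.5
while p>116:
    p=max(p-5,116);robot.move_to([*AX,.069],O(p))
print(p,np.round(robot.current_torque(),2),np.round(robot.current_contact_force(),1))
fingers.gripper_to(30/85);robot.line_to([*AX,.14],velocity=.2)
robot.move_to([.45,.0,.3],O(110))
im=snap("top","d2");print(robot.current_time_s())
xs=AX[0]+np.arange(40,-40,-.2)/1000;ys=AX[1]+np.arange(40,-40,-.2)/1000
X,Y=np.meshgrid(xs,ys,indexing="ij");o=[]
for z in(.072,.042):
    uv=proj(np.c_[X.ravel(),Y.ravel(),np.full(X.size,z)],"top").astype(np.float32)
    v=cv2.remap(im,uv[:,0].reshape(X.shape),uv[:,1].reshape(X.shape),cv2.INTER_CUBIC)
    h=cv2.cvtColor(v,cv2.COLOR_BGR2HSV);k=(h[...,1]>120)&(h[...,0]>12)&(h[...,0]<35)
    b=np.argwhere(k).mean(0);print(z,"brass ang",np.degrees(np.arctan2(200-b[1],200-b[0])),np.hypot(*(200-b))/5)
    cv2.circle(v,(200,200),2,(0,0,255),-1)
    a=np.radians(112);cv2.line(v,(int(200-40*np.sin(a)),int(200-40*np.cos(a))),(int(200-170*np.sin(a)),int(200-170*np.cos(a))),(0,0,255) if z<.05 else (255,0,0),1)
    o.append(v)
cv2.imwrite("pics/d2c.png",np.hstack(o))
E
```

```text
116 [ 0.96 -0.57 -0.01] [ 3.1  4.8 -0.8]
70.5917
0.072 brass ang 116.79639577396071 33.62378839122114
0.042 brass ang 109.28379092767035 39.00402478825902
```

View pics/d2c.png

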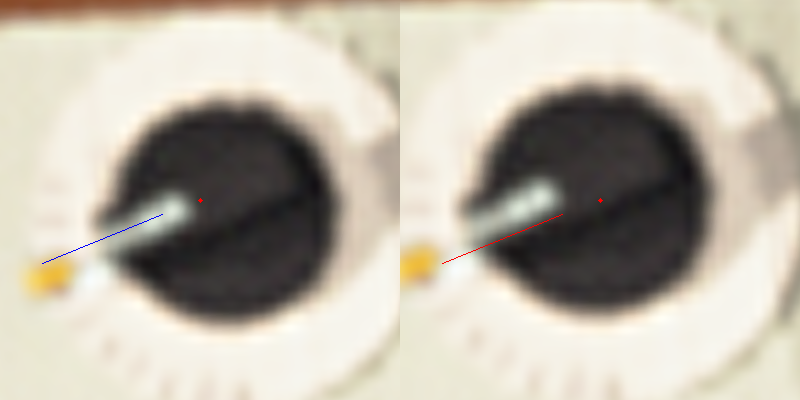

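The pointer sits at about 116–117° and the mark at about 109.3–110°, so I regrip and turn the last 6°.

```bash
python3 - <<'E'
from h import *
O=lambda p:[180,0,(p+180)%360-180]
robot.move_to([*AX,.14],O(116));robot.line_to([*AX,.069],velocity=.12,f_stop=6)
fingers.gripper_to(.05,20);print(robot.current_finger_gap()*85)
for p in(114,112,110.3): robot.move_to([*AX,.069],O(p))
robot.pause(.4)
fingers.gripper_to(30/85);robot.line_to([*AX,.16],velocity=.2)
robot.move_to([.45,.0,.33],O(110))
im=snap("top","fin");sd=snap("side","fins");print(robot.current_time_s())
for c,i in(("top",im),("side",sd)):
    for x in blanks(i,c,.038 if c=="top" else .034):
        for k,v in BL.items():
            e=np.array(x[2])-blk(v[4],v[5])[:2]
            if np.hypot(*e)<.02: print(c,k,(e*1000).round(1))
xs=AX[0]+np.arange(40,-40,-.2)/1000;ys=AX[1]+np.arange(40,-40,-.2)/1000
X,Y=np.meshgrid(xs,ys,indexing="ij")
uv=proj(np.c_[X.ravel(),Y.ravel(),np.full(X.size,.042)],"top").astype(np.float32)
v=cv2.remap(im,uv[:,0].reshape(X.shape),uv[:,1].reshape(X.shape),cv2.INTER_CUBIC)
w=np.vstack([cv2.resize(im[240:370,160:360],(400,260)),cv2.resize(sd[190:440,180:480],(400,333))])
cv2.imwrite("pics/finc.png",np.hstack([cv2.copyMakeBorder(v,0,193,0,0,0),w]))
E
```

```text
13.457356320643367
75.925
top oblong [-1.1  0. ]
top large_square [ 0.2 -1. ]
top small_square [ 0.1 -0.7]
top large_disc [ 0.3 -0.8]
top small_disc [ 0.1 -0.8]
side oblong [-1.9  2.1]
side small_square [ 0.2 -1.2]
side large_disc [ 1.6 -3.1]
side large_square [ 0.7 -2.4]
side small_disc [ 1.2 -4.3]
```

View pics/finc.png

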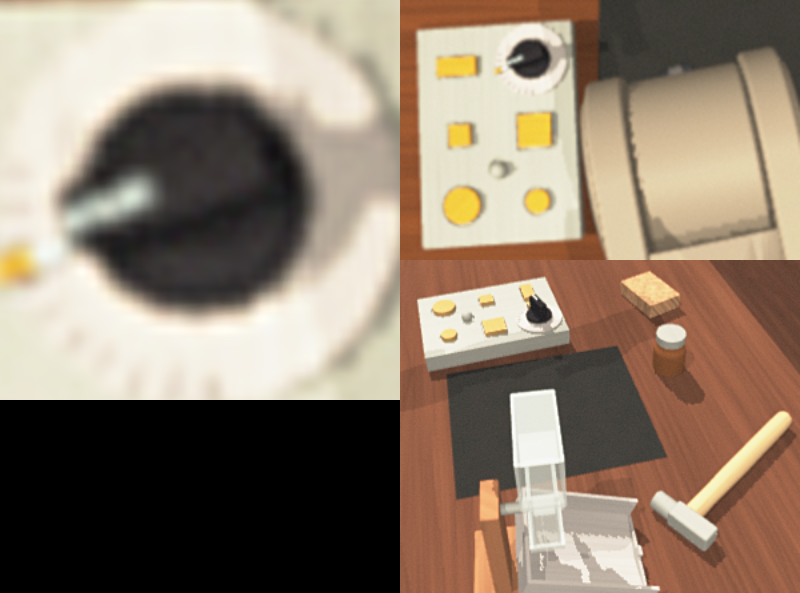

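The pointer tip at (50,250) lines up with the brass mark at (15,265). The bottle is upright, and the blanks and ball are seated.

```bash
python3 -c "
from station import workorder;print(workorder.close_job())"
```

```text
the job is handed in; nothing more can be done
None
```

I handed the job in at about 76 s; no verdict came back. My last pictures show the ball and all five blanks seated, the bottle upright, the bystanders untouched, and the dial wound back to its stop and brought up to the mark from that side, within about 1°.

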